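Lay the lopsided valve pipe on the drip cradle

ROBOT

A 6-joint arm with a two-finger parallel gripper is mounted at the origin on the work surface. World frame = base frame: x ahead of the robot, y to its left, z up, the work surface at z = 0. Lengths are in m, angles in rad, forces in N, time in s.
With the tool pointing down it reaches from about 0.3 to 0.875 m from the base axis. Payload 6.4 kg.
Tool frame: the origin (TCP) lies midway between the tips of the shut fingers; the grasp point (between the pads) lies 19 mm behind it (ctrl.hold_point_z is the distance from the TCP to the grasp point, in m); z points along the fingers, y is the line along which they close (so a half turn about z gives the same grasp; the last joint's range is limited). The gripper opens to 85 mm and grips with 20 to 120 N. Pads are 22 mm wide; open, the fingers measure 114 mm over their backs; the gripper's body (76 mm by 85 mm) begins 54 mm behind the grasp point. The pads swing forward as they close: fully open they stand 13 mm farther back than shut.
Start: joints at [0.99, 0.181, 1.607, -0, 1.354, -0.206], TCP at [0.21, 0.535, 0.231] pointing down, gripper open.
Joint ranges: [-2.99, 2.99], [-0.89, 2.07], [0.3, 2.58], [-1.14, 4.28], [0, 2.63], [-3.12, 3.12]. Speed limits (rad/s): [2.57, 2.57, 3.01, 3.14, 3.14, 3.14].

INTERFACE

Orientations are given as a unit quaternion [w, x, y, z].
In Python, from bench import ctrl gives the robot as it stands.
- The arm moves only by the tool carry_out, never from a script. Its argument "plan" is text: rows parted by semicolons, each of 6 numbers parted by spaces: the shift along the tool's x, y, z as a fraction of full scale, then the turn, a rotation vector about the tool's x, y, z as a fraction of full scale. A call has exactly 8 rows; each row shifts and turns the commanded pose from where the row before left it, along the tool's axes as they then stand; what a row does not reach is not made up. Full scale, the value 1, is 40 mm for a shift and 0.1 rad for a turn. A row lasts 1/12 s, in which the tool goes at most 41.7 mm and 7.16 degrees, less where a joint would pass 70% of its speed; a pose out of reach is approached as far as the arm can. A call with a number of a shift or a turn outside -1 to 1 is refused whole. A call with a gripper value outside its range is refused whole. "claw" is the gripper's target within -1 to 1 (shut at 1, half-way at 0, fully open at -1), set as the call begins (left out, the last holds). The fingers move at their own pace and stop on an object; the grip force is fixed at half the most. Time passes only in rows, so rows that do not move let the fingers close, or fill a call up. It gives the time, the measured TCP pose, the force, the opening and the grip force at its end, in the units of the state.
- ctrl.get_obs(): the state, without advancing time (a new reading comes with each control period).
- ctrl.camera(name): name is "side" or "top" or "wrist"; returns a dict with "pixels" (420x560x3 uint8, red, green, blue), "mtx" (3x3 intrinsics, pixels), "R" (3x3) and "t" (3): a world point X has camera coordinates R X + t. Camera axes: x right, y down, z forward; pixel columns grow to the right and rows downward; lengths in m; the calibration is good to about 2 mm. The wrist camera is an equidistant fisheye: a pixel r from the principal point sees the ray r / f radians off the axis. A picture is of the moment at which its call begins. There is no depth.
- ctrl.hand_in(): hands the job in; it is judged then, once.
The state is a dict: "time_s": time; "q": joint angles; "dq": joint speeds; "joint_efforts": joint torques, N m; "eef_pos": TCP position; "eef_rot": TCP orientation; "wrist_force": force on the tool from outside, world axes, zero at the start; "torque": the same for the moment, N m; "opening": opening from 0.0 (shut) to 1.0 (fully open); "grasp_force": force on a finger pad.
Only numpy, scipy, OpenCV 4.12 (cv2) and the standard library are available. Lean on these libraries where they do the work, as an engineer would, in place of code of your own. Each camera call takes 0.05 s, during which the arm holds its last target. There are 200 camera calls.

TASK

In the service van, pick up the long copper pipe that has the brass valve on one end, gripping it at its balance point so that it comes up level, and lay it level in the two V saddles of the steel cradle with the valve over the drip dish. Set it down in the saddles rather than dropping it, and leave the plain pipe (nuts on both ends, no valve) where it lies.

Things in the scene. Friction and masses are not known exactly. Their poses are not given: they have to be found in the camera images.
- tail_balance (a point): Balance point of the valve pipe, on its axis, 20 mm up: bare copper pipe 28 mm thick (grip here, fingers across), heavier at the end with a brass valve (60 mm long, 40 mm across flats, lever to 40 mm above the axis); brass nut (40 mm across, 22 mm long) on the other. 353 mm, 0.65-0.95 kg, lies level. x along the pipe to the valve, z up. From here 95 mm to the valve's centre, 215 mm to the nut's.
- tail_valve (a point): Centre of the brass valve on the valve pipe, on the pipe's axis, 95 mm along x from the balance point; same axes. The valve's near face is 65 mm from the balance point.
- cradle_seat (a point): Place for the balance point on the fixed steel cradle, on the axis of a pipe lying in its two V saddles, 75 mm above the bench. x along the grooves towards the round drip dish, z up. Saddles (8 mm thick, 90 degree V, mouth 50 mm, tips 83 mm high) at x +45 and -75 mm, fingers go between; dish (82 mm wide, top 24 mm high) at x +105 mm; foot 255 x 85 x 8 mm.
- plain_mid (a point): Middle of the plain pipe, to be left alone: same copper pipe, 28 mm thick, 350 mm long, a brass nut (40 mm across flats) on both ends, no valve. Point on its axis, 20 mm above the bench; x along the pipe, z up.

How it is judged:
On the way:
1. the valve pipe is held clear of the bench and level (within 10 degrees), gripped within 30 mm of its balance point along the pipe (height (world z) of tail_balance above 0.09 m and angle between tail_balance's own x axis and vertical between 1.396 and 1.745 rad and x of the grasp point in the frame of tail_balance between -0.03 and 0.03 m and contact force between the fingers and tail above 0.5 N), for 0.3 s.
At the end, for the whole second after the job is handed in: The valve pipe rests in both V saddles with its valve over the drip dish: balance point within 15 mm along the groove, 10 mm across and 10 mm in height of its place on the cradle, pipe within 10 degrees of the groove, still and released; the plain pipe is within 20 mm of where it was (x of tail_balance in the frame of cradle_seat between -0.015 and 0.015 m and y of tail_balance in the frame of cradle_seat between -0.01 and 0.01 m and z of tail_balance in the frame of cradle_seat between -0.01 and 0.01 m and angle between the x axis of tail_balance and the x axis of cradle_seat, either way round below 0.175 rad and x of tail_valve in the frame of cradle_seat above 0.05 m and linear speed of tail below 0.02 m/s and angular speed of tail below 0.1 rad/s and distance of plain_mid from where it was at the start of the episode below 0.02 m); the robot touches nothing.
It fails at once if the valve pipe is let go in the air (more than 17 mm above its place in the saddles) (height (world z) of tail_balance above 0.092 m and contact force between the fingers and tail below 0.05 N).
It fails at once if the valve pipe tips more than 20 degrees from level (angle between tail_balance's own x axis and vertical below 1.22 rad or angle between tail_balance's own x axis and vertical above 1.92 rad).
It fails at once if the plain pipe is moved more than 20 mm (distance of plain_mid from where it was at the start of the episode above 0.02 m).
It also fails if it takes over 40 s, if anything falls off the work surface, if the arm or the gripper's body presses on something with over 40 N, if the wrist force passes 120 N, or if a joint passes its speed limit or range.

## Working session

There is one attempt and no reset: what is moved stays moved. The work goes in short steps, Python scripts to look and compute and a tool call to move; the robot and the scene stay as the last step left them, time stands still between calls to the robot, and variables do not carry over. Pictures are saved under pics/ and viewed, at most 10 in all, crops included, and the job is handed in when it is done.

Besides the shell and the picture viewer there is one more tool, called as name(argument=value, ...) on one line, values as JSON. carry_out: Moves the arm, as the interface text tells. Shift numbers are shares of 40 mm and turn numbers shares of 0.1 rad, none past 1 either way. Its arguments: {"type":"object","properties":{"plan":{"type":"string"},"claw":{"type":"number"}},"required":["plan"]}

```bash
mkdir -p pics; ls; python3 - <<'E'
from bench import ctrl
import cv2,numpy as np,pickle
d={}
for n in("top","side"):
    c=ctrl.camera(n); d[n]=c; cv2.imwrite(f"pics/{n}0.png",c["pixels"][:,:,::-1]); print(n,c["mtx"].tolist(),np.round(c["R"],3).tolist(),np.round(c["t"],3).tolist())
pickle.dump(d,open("v0.pkl","wb"))
o=ctrl.get_obs(); print(o["eef_pos"],o["eef_rot"],o["time_s"])
E
```

```text
pics
top [[406.9650044528075, 0.0, 279.8017686129752], [0.0, 406.9650044528075, 207.06621907401808], [0.0, 0.0, 1.0]] [[-0.018, -1.0, -0.001], [-0.99, 0.017, -0.138], [0.138, -0.002, -0.99]] [0.023, 0.624, 0.641]
side [[426.29086253203917, 0.0, 285.69583354924765], [0.0, 426.29086253203917, 214.00272027744091], [0.0, 0.0, 1.0]] [[-0.72, -0.693, 0.02], [-0.42, 0.413, -0.808], [0.552, -0.59, -0.589]] [0.413, 0.313, 0.403]
[0.2102095  0.53469219 0.23047785] [-2.94114025e-04  1.86304503e-01  9.82491755e-01 -7.04632988e-04] 0.1
```

View pics/top0.png

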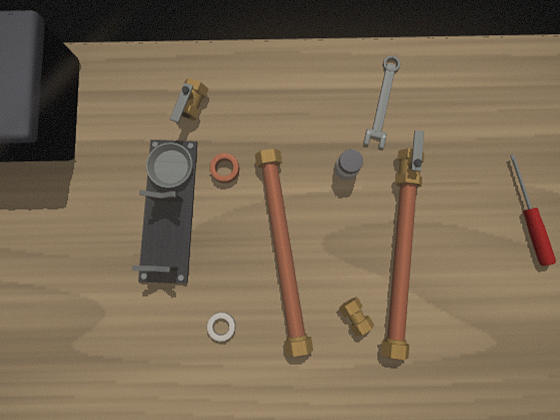

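View pics/side0.png

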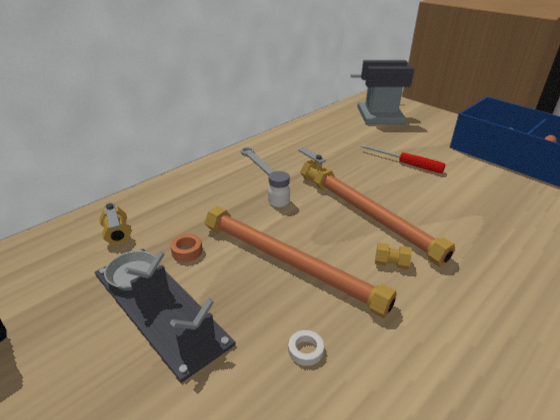

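The top view shows the valve pipe on the right, with its valve at (410,167) and nut at (397,350). The plain pipe is in the middle, from (268,157) to (299,347). The cradle is on the left, with the dish at (170,165) and saddles at (157,194) and (152,268). The side view agrees, with the valve at (318,175), its nut at (441,250), and the saddles at (150,280) and (197,325).

```bash
cat > h.py <<'E'
import numpy as np,cv2,pickle
def ray(c,uv):
    d=c["R"].T@np.linalg.inv(c["mtx"])@np.array([uv[0],uv[1],1.]); return -c["R"].T@c["t"],d/np.linalg.norm(d)
def plane(c,uv,z):
    o,d=ray(c,uv); return o+d*(z-o[2])/d[2]
def tri(c1,p1,c2,p2):
    o1,d1=ray(c1,p1);o2,d2=ray(c2,p2)
    s=np.linalg.lstsq(np.c_[d1,-d2],o2-o1,rcond=None)[0]
    a,b=o1+d1*s[0],o2+d2*s[1]; return (a+b)/2,np.linalg.norm(a-b)
def copper(c):
    h=cv2.cvtColor(c["pixels"],cv2.COLOR_RGB2HSV)
    m=cv2.inRange(h,(4,120,60),(13,255,255)); return cv2.morphologyEx(m,cv2.MORPH_OPEN,np.ones((3,3)))
def pipe(c,box):
    m=copper(c); k=np.zeros_like(m); x0,y0,x1,y1=box; k[y0:y1,x0:x1]=m[y0:y1,x0:x1]
    n,l,s,_=cv2.connectedComponentsWithStats(k); i=1+np.argmax(s[1:,4]); p=np.argwhere(l==i)[:,::-1].astype(np.float32)
    vx,vy,x,y=cv2.fitLine(p,cv2.DIST_L2,0,.01,.01).ravel(); d=np.array([vx,vy]);o=np.array([x,y])
    t=(p-o)@d; n_=np.abs((p-o)@[-vy,vx]); t=t[n_<3]
    return o+d*t.min(),o+d*t.max(),s[i,4]
E
python3 - <<'E'
from h import *
d=pickle.load(open("v0.pkl","rb")); T,S=d["top"],d["side"]
for nm,bt,bs in(("valve",(380,170,420,350),(310,160,445,260)),("plain",(255,150,310,345),(210,205,390,310))):
    a=pipe(T,bt);b=pipe(S,bs); print(nm,np.round(np.r_[a[0],a[1],b[0],b[1]],1),a[2],b[2])
    N=[]
    for c,e in((T,a),(S,b)):
        o,r0=ray(c,e[0]);_,r1=ray(c,e[1]); n=np.cross(r0,r1);N.append((n/np.linalg.norm(n),o))
    u=np.cross(N[0][0],N[1][0]);u/=np.linalg.norm(u)
    A=np.array([N[0][0],N[1][0],u]);p=np.linalg.solve(A,[N[0][0]@N[0][1],N[1][0]@N[1][1],u@np.array([.5,0,0])])
    print("dir",u)
    for c,e in((T,a),(S,b)):
        for q in e[:2]:
            o,r=ray(c,q); s=np.linalg.lstsq(np.c_[u,-r],o-p,rcond=None)[0]; print(np.round(p+u*s[0],4),"onplane.02",np.round(plane(c,q,.02),4))
t=T["pixels"][130:295,125:215,::-1];s=S["pixels"][235:385,85:245,::-1]
a=cv2.resize(t,None,fx=3.5,fy=3.5,interpolation=cv2.INTER_CUBIC);b=cv2.resize(s,None,fx=3,fy=3,interpolation=cv2.INTER_CUBIC)
im=np.zeros((600,800,3),np.uint8);im[:a.shape[0],:a.shape[1]]=a[:600];im[:b.shape[0],315:795]=b
cv2.imwrite("pics/cr.png",im)
E
```

```text
valve [395.7 339.8 408.6 183.  323.4 178.  428.9 244.2] 2434 1840
dir [ 9.90026592e-01 -1.40879649e-01 -5.20644961e-04]
[ 0.4017 -0.1767  0.0205] onplane.02 [ 0.4016 -0.1768  0.02  ]
[ 0.6666 -0.2144  0.0203] onplane.02 [ 0.6666 -0.2145  0.02  ]
[ 0.6719 -0.2151  0.0203] onplane.02 [ 0.6723 -0.2155  0.02  ]
[ 0.4086 -0.1776  0.0205] onplane.02 [ 0.4088 -0.1782  0.02  ]
plain [269.1 162.8 297.  336.3 218.2 219.6 369.  294. ] 2540 2891
dir [-9.90034691e-01 -1.40823612e-01 -1.43537046e-04]
[0.7073 0.0296 0.0193] onplane.02 [0.7072 0.0295 0.02  ]
[ 0.41   -0.0127  0.0193] onplane.02 [ 0.4101 -0.0127  0.02  ]
[0.7131 0.0304 0.0193] onplane.02 [0.7124 0.0309 0.02  ]
[ 0.415  -0.012   0.0193] onplane.02 [ 0.4147 -0.0114  0.02  ]
```

View pics/cr.png

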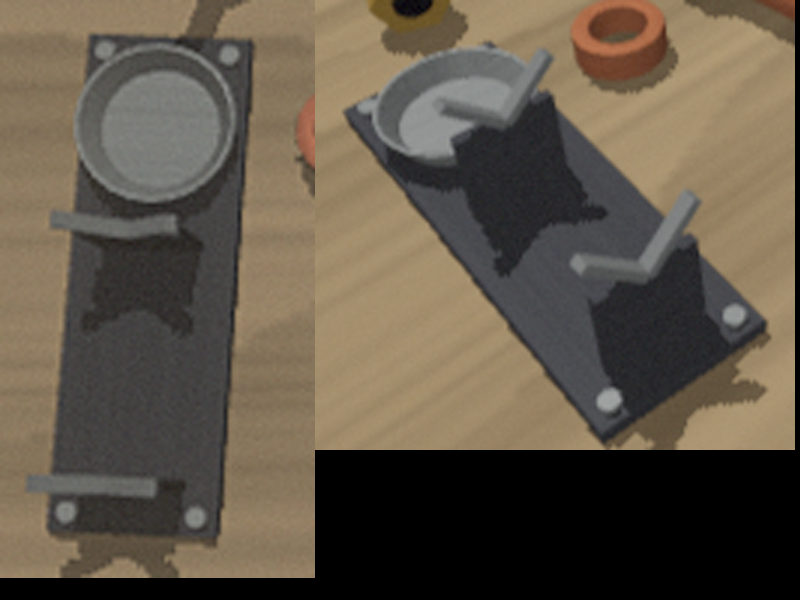

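The crop shows both saddles clearly. I can match each saddle's left and right V tips and its valley between the two views, and also the dish rim.

```bash
python3 - <<'E'
from h import *
d=pickle.load(open("v0.pkl","rb")); T,S=d["top"],d["side"]
t=lambda x,y:(125+x/3.5-.36,130+y/3.5-.36)
s=lambda x,y:(85+(x-315)/3-.33,235+y/3-.33)
P={}
for n,a,b in(("farL",(53,219),(440,104)),("farV",(130,229),(507,120)),("farR",(177,225),(544,57)),("nearL",(29,484),(578,264)),("nearV",(105,488),(645,271)),("nearR",(155,490),(692,197))):
    P[n],e=tri(T,t(*a),S,s(*b)); print(n,np.round(P[n],4),round(e,4))
D,e=tri(T,t(156,122),S,s(453,103));print("dish",D,e, plane(T,t(156,122),.024))
# foot corners at z=.008
for n,a in(("TL",(91,36)),("TR",(252,40)),("BR",(216,541)),("BL",(48,532))): print(n,np.round(plane(T,t(*a),.008),4))
f=(P["farL"]+P["farR"])/2;n=(P["nearL"]+P["nearR"])/2;u=f-n;print(f,n,np.linalg.norm(u[:2]),np.degrees(np.arctan2(u[1],u[0])))
E
```

```text
farL [0.6474 0.2356 0.0787] 0.0009
farV [0.6467 0.2081 0.0505] 0.0021
farR [0.6457 0.1816 0.0738] 0.0026
nearL [0.5277 0.2433 0.0779] 0.0004
nearV [0.525  0.2166 0.0531] 0.001
nearR [0.5247 0.1882 0.0759] 0.0015
dish [0.70774496 0.20651018 0.01908564] 0.0007902759277591023 [0.70623547 0.20483515 0.024     ]
TL [0.7565 0.2438 0.008 ]
TR [0.7529 0.1604 0.008 ]
BR [0.4982 0.1755 0.008 ]
BL [0.504  0.2583 0.008 ]
[0.64658481 0.20860621 0.07622736] [0.52623264 0.21574409 0.07689681] 0.12056364581959648 -3.394134624142211
```

Both measurements pass their checks:
- **Pipe:** the axis is 20 mm up and the copper section is about 267 mm long. The balance point is near (0.604, -0.2055), with yaw -8.1°.
- **Cradle:** the saddle spacing is 120.5 mm, and the dish and foot agree. The seat is near (0.6015, 0.211), with yaw -3.35°.

Next I turn the tool and travel over the pipe.

carry_out(plan="0 0 0 0 0 -0.78; 0 0 0 0 0 -0.78; 0 0 0 0 0 -0.78; -0.58 -0.8 0 0 0 0; -0.58 -0.8 0 0 0 0; -0.58 -0.8 0 0 0 0; -0.58 -0.8 0 0 0 0; -0.58 -0.8 0 0 0 0", claw=-1)

```text
time_s: 0.77
eef_pos: [0.3029, 0.3587, 0.2309]
eef_rot: [-0.0, 0.07, 0.998, -0.0]
wrist_force: [1.5, 0.1, 0.6]
opening: 0.999
grasp_force: 0.0
```

carry_out(plan="-0.58 -0.8 0 0 0 0; -0.58 -0.8 0 0 0 0; -0.58 -0.8 0 0 0 0; -0.58 -0.8 0 0 0 0; -0.58 -0.8 0 0 0 0; -0.58 -0.8 0 0 0 0; -0.58 -0.8 0 0 0 0; -0.58 -0.8 0 0 0 0")

```text
time_s: 1.43
eef_pos: [0.451, 0.079, 0.2312]
eef_rot: [-0.0, 0.07, 0.998, 0.0]
wrist_force: [1.0, 0.9, -0.0]
opening: 1.0
grasp_force: 0.0
```

carry_out(plan="-0.58 -0.8 0 0 0 0; -0.58 -0.8 0 0 0 0; -0.58 -0.8 0 0 0 0; -0.58 -0.8 0 0 0 0; -0.58 -0.8 0 0 0 0; -0.58 -0.8 0 0 0 0; -0.58 -0.8 0 0 0 0; 0 0 0 0 0 0")

```text
time_s: 2.1
eef_pos: [0.5817, -0.1701, 0.23]
eef_rot: [0.0, 0.073, 0.997, -0.001]
wrist_force: [-1.5, 0.5, -0.2]
opening: 0.999
grasp_force: 0.0
```

```bash
cat >> h.py <<'E'
from scipy.spatial.transform import Rotation as Ro
def delta(o,p,yaw):  # shift in tool axes (x40mm) and turn about tool z (x0.1rad) to have TCP at p, tool x along yaw+180
    w,x,y,z=o["eef_rot"]; R=Ro.from_quat([x,y,z,w]).as_matrix()
    a=yaw+np.pi; G=np.array([[np.cos(a),np.sin(a),0],[np.sin(a),-np.cos(a),0],[0,0,-1]]).T
    G=np.c_[[np.cos(a),np.sin(a),0],[np.sin(a),-np.cos(a),0],[0,0,-1]]
    return np.round(R.T@(np.array(p)-o["eef_pos"])/.04,3),np.round(Ro.from_matrix(R.T@G).as_rotvec()/.1,3)
E
python3 - <<'E'
from h import *
from bench import ctrl
o=ctrl.get_obs();print(o["time_s"],o["eef_pos"],o["q"].round(2) if hasattr(o["q"],"round") else o["q"],o["wrist_force"],delta(o,(.604,-.2055,.1),np.radians(-8.1)))
c=ctrl.camera("wrist");cv2.imwrite("pics/w1.png",c["pixels"][:,:,::-1]);pickle.dump((c,o),open("w1.pkl","wb"));print(c["mtx"])
E
```

```text
2.1 [ 0.58171589 -0.17008204  0.23004902] [-0.48  0.25  1.53 -0.    1.36 -1.9 ] [-1.54528802  0.50504771 -0.22463762] (array([-0.679, -0.789,  3.253]), array([-0.02 ,  0.003, -0.043]))
[[325.1922621    0.         280.82305572]
 [  0.         325.1922621  204.5494663 ]
 [  0.           0.           1.        ]]
```

View pics/w1.png

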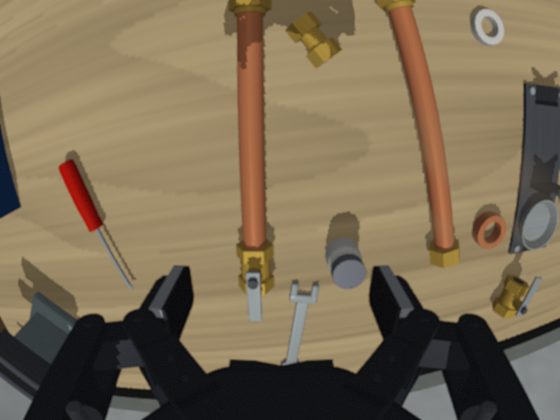

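The wrist view shows the valve pipe running from its nut face at (250,12) to the valve face at (256,246). The bottle at (347,262) and the plain pipe are both clear of the fingers. I'll cross-check the pipe ends with this view.

```bash
python3 - <<'E'
from h import *
c,o=pickle.load(open("w1.pkl","rb")); f=c["mtx"][0,0];cx,cy=c["mtx"][:2,2]; C=-c["R"].T@c["t"]; print("cam",C.round(3))
m=copper(c)
def wp(u,v,z=.02):
    x,y=u-cx,v-cy;r=np.hypot(x,y);th=r/f;d=c["R"].T@np.array([np.sin(th)*x/r,np.sin(th)*y/r,np.cos(th)]);return C+d*(z-C[2])/d[2]
for v in range(8,255,6):
    k=np.where(m[v,200:300])[0]
    if len(k)and(v<25 or v>225 or v%30==8): print(v,k.min()+200,k.max()+200,wp(200+k.mean(),v).round(4))
E
```

```text
cam [ 0.499 -0.158  0.372]
14 238 262 [ 0.4016 -0.1781  0.02  ]
20 237 262 [ 0.4084 -0.1796  0.02  ]
38 238 262 [ 0.4287 -0.182   0.02  ]
68 238 262 [ 0.4615 -0.1868  0.02  ]
98 238 262 [ 0.4938 -0.1918  0.02  ]
128 239 263 [ 0.5262 -0.1959  0.02  ]
158 240 263 [ 0.559  -0.2008  0.02  ]
188 241 264 [ 0.5931 -0.2054  0.02  ]
218 242 265 [ 0.6289 -0.2105  0.02  ]
230 242 265 [ 0.6439 -0.2132  0.02  ]
236 243 265 [ 0.6516 -0.2139  0.02  ]
242 243 265 [ 0.6594 -0.2153  0.02  ]
248 247 259 [ 0.6671 -0.218   0.02  ]
```

The wrist view agrees to within about 2 mm, giving a balance point near (0.6035, -0.206). Descending in two steps.

carry_out(plan="-0.33 -0.4 0 0 0 0; -0.33 -0.4 0 -0.02 0 -0.04; 0 0 0.8 0 0 0; 0 0 0.8 0 0 0; 0 0 0.8 0 0 0; 0 0 0.8 0 0 0; 0 0 0.8 0 0 0; 0 0 0.4 0 0 0")

```text
time_s: 2.82
eef_pos: [0.5988, -0.1962, 0.0506]
eef_rot: [-0.003, 0.068, 0.998, 0.003]
wrist_force: [-1.4, 0.9, -0.5]
opening: 0.997
grasp_force: 0.0
```

carry_out(plan="0 0 0 0 0 0; 0 0 0 0 0 0; 0 0 0 0 0 0; 0 0 0 0 0 0; 0 0 0 0 0 0; 0 0 0 0 0 0; 0 0 0 0 0 0; 0 0 0 0 0 0")

```text
time_s: 3.48
eef_pos: [0.602, -0.1989, 0.0559]
eef_rot: [0.0, 0.068, 0.998, 0.001]
wrist_force: [0.5, -0.4, -0.9]
opening: 0.994
grasp_force: 0.0
```

```bash
python3 - <<'E'
from h import *
from bench import ctrl
o=ctrl.get_obs();print(o["time_s"],o["eef_pos"],delta(o,(.6035,-.206,.004),np.radians(-8.1)))
E
```

```text
3.4833 [ 0.60201544 -0.19885064  0.05585888] (array([-0.06 , -0.174,  1.296]), array([0.017, 0.007, 0.045]))
```

carry_out(plan="-0.06 -0.17 0 0 0 0.04; 0 0 0.3 0 0 0; 0 0 0.3 0 0 0; 0 0 0.3 0 0 0; 0 0 0.2 0 0 0; 0 0 0.15 0 0 0; 0 0 0 0 0 0; 0 0 0 0 0 0")

```text
time_s: 4.15
eef_pos: [0.6029, -0.2054, 0.0045]
eef_rot: [-0.001, 0.07, 0.998, 0.001]
wrist_force: [-0.1, -0.2, -0.7]
opening: 1.002
grasp_force: 0.0
```

```bash
python3 - <<'E'
from h import *
from bench import ctrl
o=ctrl.get_obs();print(o["time_s"],o["eef_pos"],o["wrist_force"],delta(o,(.6035,-.206,.004),np.radians(-8.1)))
E
```

```text
4.15 [ 0.60286905 -0.20539662  0.00448355] [-0.13094972 -0.16695643 -0.71261624] (array([-0.018, -0.013,  0.012]), array([ 0.025, -0.012,  0.007]))
```

carry_out(plan="0 0 0 0 0 0; 0 0 0 0 0 0; 0 0 0 0 0 0; 0 0 0 0 0 0; 0 0 0 0 0 0; 0 0 0 0 0 0; 0 0 0 0 0 0; 0 0 0 0 0 0", claw=1)

```text
time_s: 4.82
eef_pos: [0.6037, -0.2062, 0.0061]
eef_rot: [0.001, 0.07, 0.998, 0.001]
wrist_force: [-1.4, -0.6, 5.9]
opening: 0.307
grasp_force: 59.4
```

carry_out(plan="0 0 0 0 0 0; 0 0 0 0 0 0; 0 0 0 0 0 0; 0 0 0 0 0 0; 0 0 0 0 0 0; 0 0 0 0 0 0; 0 0 0 0 0 0; 0 0 0 0 0 0")

```text
time_s: 5.48
eef_pos: [0.6036, -0.2062, 0.0061]
eef_rot: [0.001, 0.07, 0.998, 0.001]
wrist_force: [-2.7, -0.7, 6.6]
opening: 0.307
grasp_force: 59.4
```

Gripped at 59 N. Lifting gently.

carry_out(plan="0 0 -0.1 0 0 0; 0 0 -0.2 0 0 0; 0 0 -0.3 0 0 0; 0 0 -0.4 0 0 0; 0 0 -0.3 0 0 0; 0 0 -0.2 0 0 0; 0 0 0 0 0 0; 0 0 0 0 0 0")

```text
time_s: 6.15
eef_pos: [0.6035, -0.2059, 0.0659]
eef_rot: [0.001, 0.07, 0.998, 0.001]
wrist_force: [-0.5, -0.4, -7.5]
opening: 0.305
grasp_force: 59.8
```

```bash
python3 - <<'E'
from h import *
from bench import ctrl
o=ctrl.get_obs();print(o["time_s"],o["eef_pos"],o["wrist_force"],o["torque"])
c=ctrl.camera("side");t=ctrl.camera("top");pickle.dump((c,t,o),open("l.pkl","wb"))
im=np.hstack([c["pixels"][120:320,200:540,::-1],t["pixels"][120:320,300:520,::-1]]);cv2.imwrite("pics/l.png",cv2.resize(im,None,fx=1.4,fy=1.4))
E
```

```text
6.15 [ 0.60350238 -0.20590942  0.06589367] [-0.48682798 -0.42992601 -7.53913279] [ 0.01527033  0.0076362  -0.0142193 ]
```

View pics/l.png

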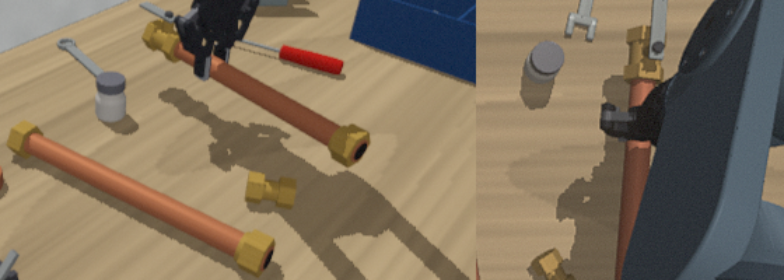

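The side view shows the pipe lifted level, with the torque near zero, so the grip is at the balance point. I'll lift higher, then carry it across.

carry_out(plan="0 0 -0.2 0 0 0; 0 0 -0.4 0 0 0; 0 0 -0.6 0 0 0; 0 0 -0.6 0 0 0; 0 0 -0.5 0 0 0; 0 0 -0.3 0 0 0; 0 0 -0.1 0 0 0; 0 0.1 0 0 0 0")

```text
time_s: 6.92
eef_pos: [0.6041, -0.2029, 0.1741]
eef_rot: [0.001, 0.071, 0.997, 0.0]
wrist_force: [0.7, 0.1, -7.4]
opening: 0.309
grasp_force: 59.9
```

carry_out(plan="0.02 0.2 0 0 0 0; 0.05 0.4 0 0 0 0; 0.1 0.6 0 0 0 0; 0.1 0.7 0 0 0 0; 0.1 0.7 0 0 0 0; 0.1 0.7 0 0 0 0; 0.1 0.7 0 0 0 0; 0.1 0.7 0 0 0 0")

```text
time_s: 7.58
eef_pos: [0.602, -0.0089, 0.1719]
eef_rot: [-0.002, 0.07, 0.998, 0.002]
wrist_force: [0.6, 0.7, -7.3]
opening: 0.308
grasp_force: 59.9
```

carry_out(plan="0.1 0.7 0 0 0 0; 0.1 0.7 0 0 0 0; 0.1 0.7 0 0 0 0; 0.1 0.7 0 0 0 0; 0.1 0.6 0 0 0 0; 0.1 0.5 0 0 0 0; 0.1 0.4 0 0 0 0; 0.05 0.3 0 0 0 0")

```text
time_s: 8.25
eef_pos: [0.5974, 0.1774, 0.1722]
eef_rot: [-0.002, 0.069, 0.998, 0.001]
wrist_force: [0.0, -1.0, -7.7]
opening: 0.306
grasp_force: 59.9
```

carry_out(plan="0 0.2 0 0 0 -0.1; 0 0.1 0 0 0 -0.2; 0 0 0 0 0 -0.2; 0 0 0 0 0 -0.2; 0 0 0 0 0 -0.1; 0 0 0 0 0 0; 0 0 0 0 0 0; 0 0 0 0 0 0")

```text
time_s: 8.92
eef_pos: [0.6015, 0.1855, 0.1741]
eef_rot: [0.0, 0.031, 1.0, 0.001]
wrist_force: [-0.5, 0.0, -6.8]
opening: 0.311
grasp_force: 59.9
```

```bash
python3 - <<'E'
from h import *
from bench import ctrl
o=ctrl.get_obs();print(o["time_s"],o["eef_pos"],o["wrist_force"],o["torque"],delta(o,(.6015,.211,.061),np.radians(-3.35)))
c=ctrl.camera("side");t=ctrl.camera("top");pickle.dump((c,t,o),open("p.pkl","wb"))
im=np.hstack([c["pixels"][:,:400,::-1],t["pixels"][:,:400,::-1]]);cv2.imwrite("pics/p.png",im)
E
```

```text
8.9167 [0.60151622 0.18549711 0.17410562] [-0.49103573  0.04244382 -6.84603993] [ 0.01958354 -0.04774545 -0.00969425] (array([0.04 , 0.631, 2.829]), array([ 0.019,  0.002, -0.034]))
```

View pics/p.png

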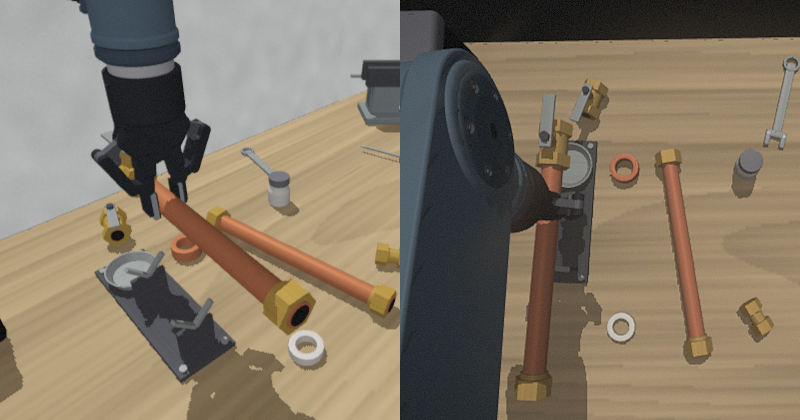

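The pipe is level above the cradle, with the valve on the dish side. In the top view its copper runs from about (556,165) to (535,375) in the composite picture. I'll measure the in-hand axis from both views before lowering.

```bash
python3 - <<'E'
from h import *
S,T,o=pickle.load(open("p.pkl","rb"))
a=pipe(T,(110,160,180,385));b=pipe(S,(150,170,290,310))
print(np.round(np.r_[a[0],a[1],b[0],b[1]],1),a[2],b[2])
# top lower section fit only (unoccluded): and side section beyond the fingers
def mid(c,rows,x0,x1,ax):
    m=copper(c);P=[]
    for r in rows:
        k=np.where(m[r,x0:x1] if ax else m[x0:x1,r])[0]
        if len(k)>5:P.append((x0+(k.min()+k.max())/2,r) if ax else (r,x0+(k.min()+k.max())/2))
    return np.array(P)
A=mid(T,range(240,365,5),110,180,1);B=mid(S,range(200,262,4),180,320,0)
L=[]
for c,P in((T,A),(S,B)):
    vx,vy,x,y=cv2.fitLine(P.astype(np.float32),cv2.DIST_HUBER,0,.01,.01).ravel()
    print("res",np.abs((P-[x,y])@[-vy,vx]).max())
    o_,r0=ray(c,(x,y));_,r1=ray(c,(x+50*vx,y+50*vy));n=np.cross(r0,r1);L.append((n/np.linalg.norm(n),o_))
u=np.cross(L[0][0],L[1][0]);u/=np.linalg.norm(u);u*=np.sign(u[0])
p=np.linalg.solve(np.array([L[0][0],L[1][0],[1,0,0]]),[L[0][0]@L[0][1],L[1][0]@L[1][1],o["eef_pos"][0]])
print("axis at tcp x",p,"tcp",o["eef_pos"],"yaw,pitch",np.degrees([np.arctan2(u[1],u[0]),np.arcsin(u[2])]))
for q,c in((a[0],T),(a[1],T),(b[0],S),(b[1],S)):
    o_,r=ray(c,q);s=np.linalg.lstsq(np.c_[u,-r],o_-p,rcond=None)[0];print((p+u*s[0]).round(4))
E
```

```text
[129.9 374.1 144.8 226.8 156.2 200.2 268.5 290.6] 1403 4421
res 4.682485381267725
res 3.3507362876721345
axis at tcp x [0.60151622 0.1934812  0.17363968] tcp [0.60151622 0.18549711 0.17410562] yaw,pitch [ -0.60811567 -11.10781144]
[0.403  0.1956 0.2126]
[0.5826 0.1937 0.1774]
[0.6247 0.1932 0.1691]
[0.4003 0.1956 0.2132]
```

```bash
python3 - <<'E'
from h import *
S,T,o=pickle.load(open("p.pkl","rb"))
def m2(c):
    h=cv2.cvtColor(c["pixels"],cv2.COLOR_RGB2HSV); return cv2.inRange(h,(0,110,25),(13,255,255))
for r in range(230,370,20): k=np.where(m2(T)[r,105:190])[0]+105; print("T",r,k.min(),k.max(),len(k))
for r in range(172,264,8): k=np.where(m2(S)[160:320,r])[0]+160; print("S",r,[(g[0],g[-1]) for g in np.split(k,np.where(np.diff(k)>1)[0]+1)])
E
```

```text
T 230 136 156 21
T 250 134 155 22
T 270 132 153 22
T 290 131 152 22
T 310 128 150 23
T 330 127 148 22
T 350 125 145 21
S 172 [(np.int64(192), np.int64(223)), (np.int64(240), np.int64(255))]
S 180 [(np.int64(200), np.int64(230)), (np.int64(235), np.int64(261))]
S 188 [(np.int64(206), np.int64(245)), (np.int64(249), np.int64(261))]
S 196 [(np.int64(213), np.int64(258))]
S 204 [(np.int64(219), np.int64(252))]
S 212 [(np.int64(226), np.int64(258))]
S 220 [(np.int64(217), np.int64(228)), (np.int64(232), np.int64(265))]
S 228 [(np.int64(216), np.int64(233)), (np.int64(238), np.int64(272))]
S 236 [(np.int64(220), np.int64(237)), (np.int64(244), np.int64(279))]
S 244 [(np.int64(224), np.int64(241)), (np.int64(251), np.int64(287))]
S 252 [(np.int64(228), np.int64(245)), (np.int64(258), np.int64(294))]
S 260 [(np.int64(232), np.int64(249)), (np.int64(264), np.int64(301))]
```

Clean edges now. The first side mask had merged with the plain pipe and the rubber ring.

```bash
python3 - <<'E'
from h import *
S,T,o=pickle.load(open("p.pkl","rb"))
te=[(230,136,156),(250,134,155),(270,132,153),(290,131,152),(310,128,150),(330,127,148),(350,125,145)]
se=[(172,192,223),(180,200,230),(204,219,252),(212,226,258),(220,232,265),(228,238,272),(236,244,279),(244,251,287),(252,258,294),(260,264,301)]
A=[[(a,r) for r,a,b in te],[(b,r) for r,a,b in te]];B=[[(c,a) for c,a,b in se],[(c,b) for c,a,b in se]]
def pl(c,E): # bisecting plane of the two tangent planes
    N=[]
    for P in E:
        vx,vy,x,y=cv2.fitLine(np.float32(P),cv2.DIST_L2,0,.01,.01).ravel()
        C,r0=ray(c,(x-60*vx,y-60*vy));_,r1=ray(c,(x+60*vx,y+60*vy));n=np.cross(r0,r1);n/=np.linalg.norm(n)
        if N and n@N[0]<0:n=-n
        N.append(n)
    n=N[0]+N[1];return n/np.linalg.norm(n),C
L=[pl(T,A),pl(S,B)]
u=np.cross(L[0][0],L[1][0]);u/=np.linalg.norm(u);u*=np.sign(u[0])
p=np.linalg.solve(np.array([L[0][0],L[1][0],[1,0,0]]),[L[0][0]@L[0][1],L[1][0]@L[1][1],o["eef_pos"][0]])
print("axis",p-o["eef_pos"],"yaw,pitch",np.degrees([np.arctan2(u[1],u[0]),np.arcsin(u[2])]))
for q,c in(((129.9,374.1),T),((268.5,290.6),S)):
    o_,r=ray(c,q);s=np.linalg.lstsq(np.c_[u,-r],o_-p,rcond=None)[0];print((p+u*s[0]).round(4))
E
```

```text
axis [0.         0.00084192 0.01439019] yaw,pitch [-3.61886993  0.14865413]
[0.3969 0.1993 0.188 ]
[0.4088 0.1985 0.188 ]
```

The pipe axis sits 14.4 mm above the TCP, with 0.15° pitch and -3.6° yaw, and the balance point is at the TCP. I'll align over the seat, then lower to about 20 mm above it.

carry_out(plan="0.01 0.2 0 0 0 0; 0.01 0.3 0 0 0 0; 0.01 0.13 0 0 0 -0.03; 0 0 0.3 0 0 0; 0 0 0.5 0 0 0; 0 0 0.5 0 0 0; 0 0 0.3 0 0 0; 0 0 0.2 0 0 0")

```text
time_s: 9.68
eef_pos: [0.6, 0.2115, 0.0991]
eef_rot: [-0.002, 0.029, 1.0, 0.001]
wrist_force: [0.1, -0.7, -6.4]
opening: 0.299
grasp_force: 60.0
```

carry_out(plan="0 0 0.2 0 0 0; 0 0 0.1 0 0 0; 0 0 0 0 0 0; 0 0 0 0 0 0; 0 0 0 0 0 0; 0 0 0 0 0 0; 0 0 0 0 0 0; 0 0 0 0 0 0")

```text
time_s: 10.35
eef_pos: [0.6021, 0.2116, 0.0907]
eef_rot: [0.001, 0.029, 1.0, 0.001]
wrist_force: [0.5, 0.7, -7.2]
opening: 0.307
grasp_force: 60.0
```

```bash
python3 - <<'E'
from h import *
from bench import ctrl
o=ctrl.get_obs();print(o["time_s"],o["eef_pos"],o["wrist_force"],o["torque"],delta(o,(.602,.211,.0607),np.radians(-3.35)))
c=ctrl.camera("side");pickle.dump((c,o),open("s.pkl","wb"))
cv2.imwrite("pics/s.png",cv2.resize(c["pixels"][160:400,60:340,::-1],None,fx=2.4,fy=2.4))
E
```

```text
10.35 [0.60206354 0.21155239 0.09070278] [ 0.45773056  0.72818777 -7.18107181] [-0.05851524 -0.03868574 -0.03485728] (array([ 0.002, -0.016,  0.75 ]), array([0.022, 0.011, 0.007]))
```

View pics/s.png

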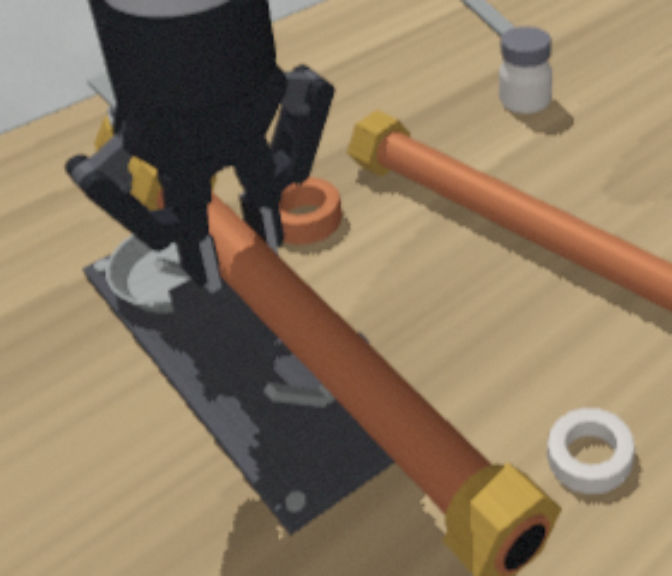

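The pipe hangs level 30 mm above its place, directly over both saddles (the near one is at about (300,390) in the crop). Lowering slowly and watching the force.

carry_out(plan="0 0 0.15 0 0 0; 0 0 0.15 0 0 0; 0 0 0.15 0 0 0; 0 0 0.1 0 0 0; 0 0 0.06 0 0 0; 0 0 0 0 0 0; 0 0 0 0 0 0; 0 0 0 0 0 0")

```text
time_s: 11.07
eef_pos: [0.602, 0.2116, 0.0659]
eef_rot: [0.0, 0.029, 1.0, 0.001]
wrist_force: [0.2, 0.6, -7.6]
opening: 0.306
grasp_force: 60.1
```

carry_out(plan="0 0 0.03 0 0 0; 0 0 0.03 0 0 0; 0 0 0.03 0 0 0; 0 0 0 0 0 0; 0 0 0 0 0 0; 0 0 0 0 0 0; 0 0 0 0 0 0; 0 0 0 0 0 0")

```text
time_s: 11.73
eef_pos: [0.6018, 0.2116, 0.0622]
eef_rot: [0.0, 0.029, 1.0, 0.001]
wrist_force: [-0.0, -0.4, -7.0]
opening: 0.311
grasp_force: 60.1
```

carry_out(plan="0 0 0.02 0 0 0; 0 0 0.02 0 0 0; 0 0 0.01 0 0 0; 0 0 0 0 0 0; 0 0 0 0 0 0; 0 0 0 0 0 0; 0 0 0 0 0 0; 0 0 0 0 0 0")

```text
time_s: 12.4
eef_pos: [0.6022, 0.2112, 0.061]
eef_rot: [0.001, 0.029, 1.0, 0.001]
wrist_force: [-3.0, -4.7, 3.6]
opening: 0.307
grasp_force: 61.3
```

The saddles have taken the weight: the vertical force went from -7 to +3.6 N at the expected height. Releasing.

carry_out(plan="0 0 0 0 0 0; 0 0 0 0 0 0; 0 0 0 0 0 0; 0 0 0 0 0 0; 0 0 0 0 0 0; 0 0 0 0 0 0; 0 0 0 0 0 0; 0 0 0 0 0 0", claw=-1)

```text
time_s: 13.07
eef_pos: [0.6017, 0.2116, 0.0601]
eef_rot: [0.0, 0.029, 1.0, 0.001]
wrist_force: [-0.1, -0.6, -0.6]
opening: 1.002
grasp_force: 0.0
```

carry_out(plan="0 0 0 0 0 0; 0 0 -0.2 0 0 0; 0 0 -0.4 0 0 0; 0 0 -0.6 0 0 0; 0 0 -0.8 0 0 0; 0 0 -0.8 0 0 0; 0 0 -0.8 0 0 0; 0 0 -0.5 0 0 0")

```text
time_s: 13.73
eef_pos: [0.603, 0.2115, 0.229]
eef_rot: [0.003, 0.029, 1.0, 0.001]
wrist_force: [0.7, 0.7, 0.5]
opening: 0.997
grasp_force: 0.0
```

carry_out(plan="0.3 0.4 0 0 0 0; 0.5 0.7 0 0 0 0; 0.5 0.7 0 0 0 0; 0.5 0.7 0 0 0 0; 0.4 0.6 0 0 0 0; 0.2 0.3 0 0 0 0; 0 0 0 0 0 0; 0 0 0 0 0 0")

```text
time_s: 14.4
eef_pos: [0.5137, 0.3528, 0.2248]
eef_rot: [0.001, 0.028, 1.0, 0.001]
wrist_force: [0.1, 0.4, 0.4]
opening: 1.001
grasp_force: 0.0
```

```bash
python3 - <<'E'
from h import *
from bench import ctrl
o=ctrl.get_obs();print(o["time_s"],o["eef_pos"],o["wrist_force"])
S=ctrl.camera("side");T=ctrl.camera("top");pickle.dump((S,T),open("e.pkl","wb"))
cv2.imwrite("pics/e.png",np.hstack([S["pixels"][:,:400,::-1],T["pixels"][:,:400,::-1]]))
E
```

```text
14.4 [0.5136804  0.35282831 0.22480419] [0.12457785 0.39950612 0.35002317]
```

View pics/e.png

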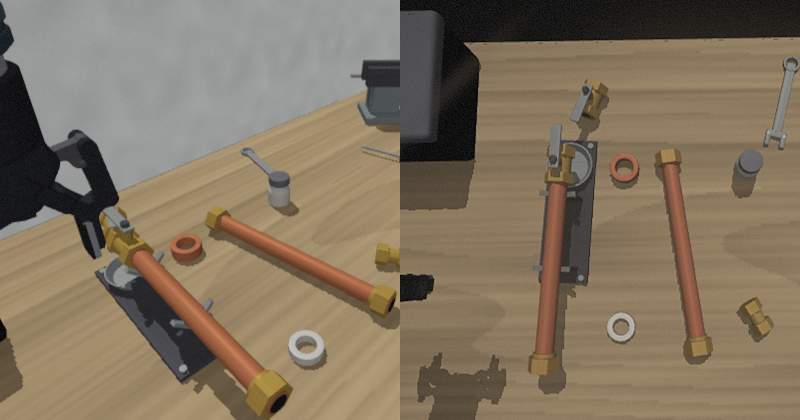

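The pipe lies level in both saddles with its valve over the dish, and the plain pipe hasn't moved. One numeric check of the position along the groove before I hand in.

```bash
python3 - <<'E'
from h import *
S,T=pickle.load(open("e.pkl","rb"))
a=pipe(T,(135,170,180,365)); A,B=plane(T,a[0],.075),plane(T,a[1],.075)
if A[0]>B[0]:A,B=B,A
u=(B-A)/np.linalg.norm(B-A); print(A,B,np.linalg.norm(B-A),"bal",A+.204*u,B-.065*u,np.degrees(np.arctan2(u[1],u[0])))
print(pipe(T,(255,150,310,345)))
E
```

```text
[0.39871535 0.22428712 0.075     ] [0.66271466 0.20925477 0.075     ] 0.2644269399098422 bal [0.60238544 0.21268997 0.075     ] [0.59781977 0.21294994 0.075     ] -3.2589526076009143
(array([269.25208, 162.80014], dtype=float32), array([296.95096, 336.3271 ], dtype=float32), np.int32(2528))
```

The balance point is at about (0.600, 0.2125) against the seat at (0.6015, 0.211), with yaw within 0.1°, and the plain pipe is unmoved. Handing in.

```bash
python3 -c "
from bench import ctrl
print(ctrl.hand_in())"
```

```text
the job is handed in; nothing more can be done
None
```

I handed the job in at about 14.5 s: the valve pipe is level in both V saddles with its valve over the drip dish, about 2 mm from its place by my last measurement, and the plain pipe hasn't moved; hand-in returned no verdict.

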